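# Clear the coater's catch tray, then hold the release slide at its mark

### The arm

A 6-joint arm with a two-finger parallel gripper is mounted at the origin on the work surface. World frame = base frame: x ahead of the robot, y to its left, z up, the work surface at z = 0. Lengths are in m, angles in rad, forces in N, time in s.
With the tool pointing down it reaches from about 0.35 to 0.725 m from the base axis. Payload 6 kg.
Tool frame: the origin (TCP) lies between the finger pads; the fingertips stand 11 mm ahead of it and the grasp point (between the pads) lies 8 mm behind it; x points along the fingers, y is the direction in which the jaws open and shut, and the axes are right-handed (so a half turn about x gives the same grasp; the last joint's range is limited). The gripper opens to 85 mm and grips with 20 to 120 N. Pads are 22 mm wide; open, the fingers measure 114 mm over their backs; the gripper's body (76 mm by 85 mm) begins 54 mm behind the grasp point. The pads swing forward as they close: fully open they stand 13 mm farther back than shut.
Start: joints at [1.678, 0.04, 0.085, 0, -1.615, -0.334], TCP at [0.135, 0.585, 0.242] pointing down, gripper open.
Joint ranges: [-2.56, 2.56], [-1.29, 2.01], [-1.08, 1.49], [-3.29, 1.98], [-2.81, -0.18], [-2.99, 2.99]. Speed limits (rad/s): [2.57, 2.57, 3.01, 3.14, 3.14, 3.14].

### API

Orientations are given as a 3x3 rotation matrix whose columns are the frame's x, y, z axes.
In Python, from rig import * gives the robot as it stands. The module is installed in compiled form; this text tells all that it offers.
- The arm moves only by the tool carry_out, never from a script. Its argument "deltas" is a list of rows, each a list of 4 numbers: the shift along the world's x, y, z in cm, then the turn about the world's z in rad. In form: [[dx, dy, dz, turn], ...]. A call has exactly 10 rows; each row shifts and turns the pose as measured when the row begins; what a row does not reach is not made up. A row lasts 1/8 s, in which the tool goes at most 62.5 mm and 10.7 degrees, less where a joint would pass 70% of its speed; a pose out of reach is approached as far as the arm can. A call with a gripper value outside its range is refused whole. "jaw" is the opening in per cent of the stroke, from 0 (shut) to 100 (fully open), set as the call begins (left out, the last holds). The fingers move at their own pace and stop on an object; "squeeze" is the grip in N (left out, the last holds). Time passes only in rows, so rows that do not move let the fingers close, or fill a call up. It gives the time, the measured TCP pose, the force and the opening at its end, in the units of the state.
- get_state(): the state, without advancing time (a new reading comes with each control period).
- snapshot(name): name is "scene" or "side" or "wrist"; returns a dict with "img" (420x560x3 uint8, blue, green, red), "intrinsics" (3x3 intrinsics, pixels), "R" (3x3) and "t" (3): a world point X has camera coordinates R X + t. Camera axes: x right, y down, z forward; pixel columns grow to the right and rows downward; lengths in m; the calibration is good to about 2 mm. A picture is of the moment at which its call begins. There is no depth.
- hand_in(): hands the job in, once; it reports no verdict.
The state is a dict: "time_s": time; "qpos": joint angles; "dq": joint speeds; "effort": joint torques, N m; "ee_pos": TCP position; "orientation": TCP orientation; "wrist_force": force on the tool from outside, world axes, zero at the start; "moment": the same for the moment, N m; "gripper_width": finger opening in m.
Only numpy, scipy, OpenCV 4.12 (cv2) and the standard library are available. Lean on these libraries where they do the work, as an engineer would, in place of code of your own. Each camera call takes 0.05 s, during which the arm holds its last target.

### The job

Move both finished carriers out of the coater's catch tray and set them down upright inside the grey tote (lower them in, do not drop them), leaving everything else on the bench alone. Only once the tray is empty, pull the spring-return release slide by its upright handle until its pointer is level with the mark tab beside the guide, and keep it there so that the next batch can come down. Finish while still holding the slide at the mark: do not let go.

Things in the scene. Friction and masses are not known exactly. Their poses are not given: they have to be found in the camera images.
- feeder: Coater's unloading end, fixed. Origin on the bench, z up, +y = pull direction of the slide. In its frame (mm): grey tower with steel dome x -125..125, y -405..-235, 240 high; chute from tower to tray x -110..0, y -245..-140, up to 100 high; steel catch tray, outside x -130..20, y -140..70, walls 22 high, walls and floor 4 thick; dark slide guide x 55..115, y -240..90, 24 high.
- carrier1_mid (a point): Finished sample carrier standing upright in the catch tray: steel disc 56 diameter, 10 thick, with an aluminium stem 24 diameter on its middle; 52 high in all, 0.15 to 0.31 kg. This point is on its axis half-way up, 26 above its underside; z is its axis, up. Grip it by the stem (10 to 52 above the underside).
- carrier2_mid (a point): The second finished carrier in the catch tray, the same as carrier1 (the two are interchangeable; their stems are at least 75 apart).
- tote: Low open grey tote, fixed (it does not shift), outside 200 (its x) x 220 (its y) x 45 high, walls and floor 4 thick; empty at the start. Origin under its centre on the bench, z up.
- slide (a joint): Travel of the release slide in m: 0 = closed (its spring takes it back there when let go), grows as it is pulled along the feeder's +y, stop at 0.100. The spring pulls back with about 6 N when closed, rising 1.2 N per 10 mm.
- handle (a point): Centre of the aluminium handle that stands up from the slide: an upright block 18 along the pull (feeder y), 34 across it, its foot at 20 and its top at 75 above the bench. This point is 47.5 above the bench. Free on all sides (tower 175 behind it, when closed).
- pointer (a point): Tip of the thin pointer (4 wide) that sticks out of the handle's foot across the guide on the far side from the tray (feeder +x), 50 from the handle's centre, in line with the handle's centre along the pull. Moves with the slide.
- mark: The mark: a thin upright aluminium tab, 4 thick along the pull, 32 across, 23 high, on a 12-wide foot just beside the guide (feeder +x side), fixed; 45 to 80 along the pull from the closed pointer; the pointer passes just over it. Origin under the tab on the bench; axes parallel to the feeder's, y = pull direction. The slide is at the mark when pointer and tab are level along y.
- wrench: Bystander, leave it: open-ended wrench, 150 long, lying along x on the bench between the catch tray and the tote; origin at its centre.
- gasket: Bystander, leave it: flat copper ring, 40 outside diameter, 10 high, lying on the bench between the guide's open end and the tote; origin under its centre.
- jar: Bystander, leave it: glass jar with black lid, 56 diameter, 75 high, on the far side; origin under its centre.
- lens_mount: Bystander, leave it: small black lens holder, 45 x 50 foot, 56 high, on the far side; origin under its centre.
- blank_flange: Bystander, leave it: round steel blank flange, 70 diameter, 16 high, flat on the bench on the robot's side of the tote; origin under its centre.
- pendant: Bystander, leave it: grey handset with keys, 90 x 170 x 30, on the far side of the bench; origin under its centre.
- screwdriver: Bystander, leave it: screwdriver, 170 long, lying at the left beyond the tote; origin at its centre.
There are look-alikes about, which are no part of the job. Leave any orange look-alike of the part that bears carrier1_mid alone. There is more than one size of the mark; the one meant has the size given above.

How it is judged:
On the way, in this order (a step that is already met when the one before it is completed fails the run):
1. both carriers stand upright in the tote, let go, with the slide still closed (x of carrier1_mid in the frame of tote between -0.09 and 0.09 m and y of carrier1_mid in the frame of tote between -0.1 and 0.1 m and z of carrier1_mid in the frame of tote between 0.02 and 0.042 m and angle between each of carrier1_mid, carrier2_mid's own z axis and vertical below 0.15 rad and x of carrier2_mid in the frame of tote between -0.09 and 0.09 m and y of carrier2_mid in the frame of tote between -0.1 and 0.1 m and z of carrier2_mid in the frame of tote between 0.02 and 0.042 m and contact force between the fingers and carrier1 below 0.2 N and contact force between the fingers and carrier2 below 0.2 N and value of joint slide below 0.015 m), for 0.2 s.
2. the slide is pulled to the mark and held there (x of carrier1_mid in the frame of tote between -0.09 and 0.09 m and y of carrier1_mid in the frame of tote between -0.1 and 0.1 m and z of carrier1_mid in the frame of tote between 0.02 and 0.042 m and angle between each of carrier1_mid, carrier2_mid's own z axis and vertical below 0.15 rad and x of carrier2_mid in the frame of tote between -0.09 and 0.09 m and y of carrier2_mid in the frame of tote between -0.1 and 0.1 m and z of carrier2_mid in the frame of tote between 0.02 and 0.042 m and y of pointer in the frame of mark between -0.006 and 0.006 m and contact force between the fingers and slide above 2 N), for 0.5 s.
At the end, for the whole second after the job is handed in: Both carriers stand at rest on the tote's floor, upright within 0.15 rad; the slide's pointer is level with the middle of the mark tab within 6 mm along the pull, still, and the gripper's fingers are holding it there (contact over 2 N); the program ends in that hold (all of step 2 and linear speed of each of carrier1, carrier2 below 0.03 m/s and velocity of joint slide between -0.02 and 0.02 m/s); the arm keeps its last pose, push and grip.
It fails at once if the slide is pulled (over 15 mm) before both carriers are in the tote (value of joint slide above 0.015 m and not (x of carrier1_mid in the frame of tote between -0.09 and 0.09 m and y of carrier1_mid in the frame of tote between -0.1 and 0.1 m and z of carrier1_mid in the frame of tote between 0.02 and 0.042 m and angle between each of carrier1_mid, carrier2_mid's own z axis and vertical below 0.15 rad and x of carrier2_mid in the frame of tote between -0.09 and 0.09 m and y of carrier2_mid in the frame of tote between -0.1 and 0.1 m and z of carrier2_mid in the frame of tote between 0.02 and 0.042 m)).
It fails at once if a carrier is dropped or thrown (moves faster than 0.8 m/s out of the fingers: a fall of over 30 mm) ((linear speed of carrier1 above 0.8 m/s and contact force between the fingers and carrier1 below 0.05 N) or (linear speed of carrier2 above 0.8 m/s and contact force between the fingers and carrier2 below 0.05 N)).
It fails at once if something else on the bench is knocked away (over 30 mm) (distance of any of wrench, gasket, jar, lens_mount, blank_flange, pendant, screwdriver from where it was at the start of the episode above 0.03 m).
It also fails if it takes over 69 s, if anything falls off the work surface, if the arm or the gripper's body presses on something with over 40 N, if the wrist force passes 120 N, or if a joint passes its speed limit or range.

## Working session

There is one attempt and no reset: what is moved stays moved. The work goes in short steps, Python scripts to look and compute and a tool call to move; the robot and the scene stay as the last step left them, time stands still between calls to the robot, and variables do not carry over. Pictures are saved under pics/ and viewed, and the job is handed in when it is done.

Besides the shell and the picture viewer there is one more tool, called after ">>>" as name(argument=value, ...), one argument or row to a line, values as JSON. carry_out: Moves the arm, as the interface text tells. Its arguments: {"type":"object","properties":{"deltas":{"type":"array"},"jaw":{"type":"number"},"squeeze":{"type":"number"}},"required":["deltas"]}

```bash
mkdir -p pics
python3 - <<'E'
from rig import *
import cv2,json,numpy as np
s=get_state()
for k,v in s.items(): print(k,np.round(v,3).tolist())
for n in ["scene","side","wrist"]:
    d=snapshot(n); cv2.imwrite(f"pics/{n}0.png",d["img"]); 
    np.savez(f"pics/{n}0.npz",K=d["intrinsics"],R=d["R"],t=d["t"])
    print(n,np.round(d["intrinsics"],1).tolist(),np.round(d["R"],3).tolist(),np.round(d["t"],3).tolist(), (-np.array(d["R"]).T@np.array(d["t"])).round(3))
E
```

```text
time_s 0.0
qpos [1.678, 0.041, 0.084, -0.0, -1.615, -0.334]
dq [-0.0, 0.002, -0.001, -0.001, -0.001, -0.001]
effort [-0.0, -36.82, 34.742, 6.932, -0.005, -0.0]
ee_pos [0.135, 0.584, 0.241]
orientation [[-0.0, -0.225, -0.974], [-0.002, -0.974, 0.225], [-1.0, 0.002, -0.0]]
wrist_force [0.23, 0.172, -0.537]
moment [0.01, -0.081, -0.015]
gripper_width 0.085
scene [[409.0, 0.0, 270.8], [0.0, 409.0, 208.4], [0.0, 0.0, 1.0]] [[0.877, 0.48, 0.008], [0.356, -0.64, -0.681], [-0.322, 0.6, -0.732]] [-0.533, -0.077, 1.12] [ 0.855 -0.466  0.773]
side [[488.1, 0.0, 280.9], [0.0, 488.1, 210.2], [0.0, 0.0, 1.0]] [[0.976, -0.218, 0.021], [-0.101, -0.533, -0.84], [0.194, 0.817, -0.542]] [-0.522, 0.172, 0.969] [ 0.338 -0.814  0.681]
wrist [[340.4, 0.0, 275.3], [0.0, 340.4, 207.0], [0.0, 0.0, 1.0]] [[-0.225, -0.974, 0.002], [-0.925, 0.215, 0.312], [-0.305, 0.069, -0.95]] [0.598, -0.042, 0.381] [0.212 0.565 0.374]
```

View pics/scene0.png

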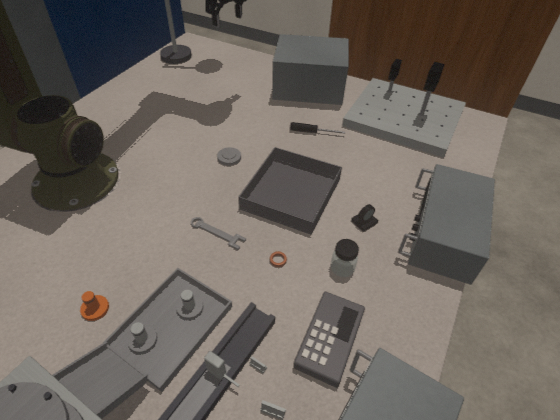

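View pics/side0.png

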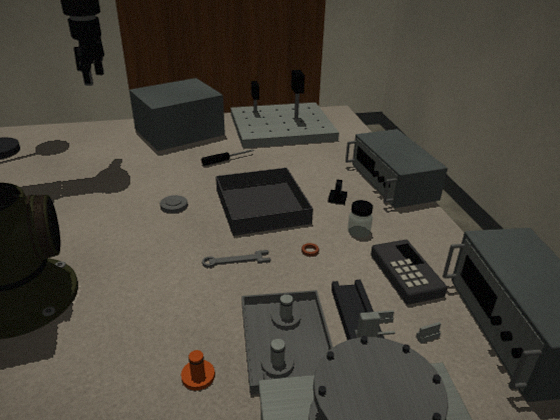

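View pics/wrist0.png

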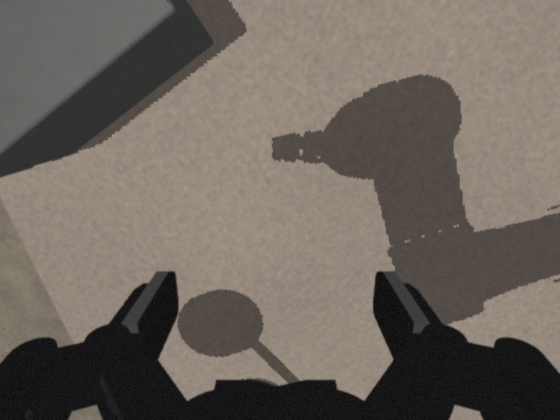

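Scene view: the tray is at (170,325), with carriers at (138,335) and (187,302). The orange look-alike at (93,303) is not to be touched. The tote is at (291,188) and the handle at (215,365). There are two mark candidates, a tab at (258,364) and a tab at (272,408). Next I'll look at a close crop.

Run:
```python
import cv2
a=cv2.imread("pics/scene0.png"); b=cv2.imread("pics/side0.png")
import numpy as np
c=cv2.resize(a[260:420,80:310],None,fx=3.4,fy=3.4,interpolation=cv2.INTER_CUBIC)
cv2.imwrite("pics/c1.png",np.clip(c*1.6,0,255).astype('uint8'))
c=cv2.resize(b[270:400,225:460],None,fx=3.4,fy=3.4,interpolation=cv2.INTER_CUBIC)
cv2.imwrite("pics/c2.png",np.clip(c*1.8,0,255).astype('uint8'))
```

```text
(no output)
```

View pics/c1.png

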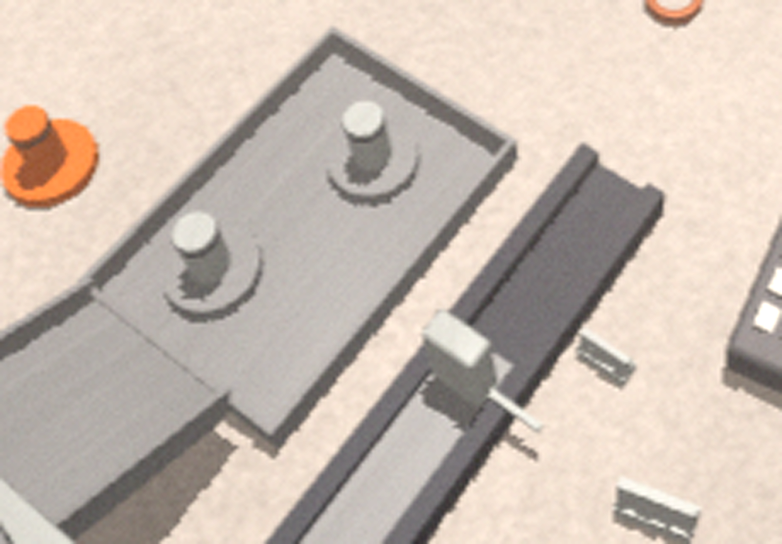

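View pics/c2.png

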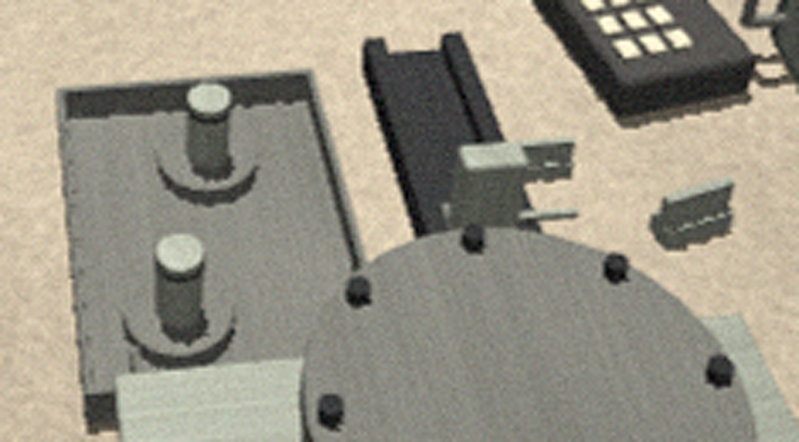

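```bash
cat > h.py <<'E'
import numpy as np, cv2
def cam(n,tag="0"):
    d=np.load(f"pics/{n}{tag}.npz"); return d["K"],d["R"],d["t"]
def plane(c,uv,z):
    K,R,t=c; o=-R.T@t; r=R.T@np.linalg.inv(K)@np.array([uv[0],uv[1],1.]); return o+r*(z-o[2])/r[2]
def tri(c1,u1,c2,u2):
    P=[k@np.c_[R,t] for k,R,t in (c1,c2)]
    X=cv2.triangulatePoints(P[0],P[1],np.array(u1,float),np.array(u2,float)).ravel(); return X[:3]/X[3]
def proj(c,X):
    K,R,t=c; p=K@(R@np.array(X)+t); return p[:2]/p[2]
E
cat > m.py <<'E'
from h import *
S=cam("scene");D=cam("side")
f1=lambda x,y:(80+x/3.4,260+y/3.4); f2=lambda x,y:(225+x/3.4,270+y/3.4)
np.set_printoptions(precision=4,suppress=True)
for n,a,b,z in [("cA",f1(364,120),f2(210,100),.056),("cB",f1(197,232),f2(180,255),.056),("handle",f1(458,336),f2(492,156),.075),("ptr",f1(538,427),f2(577,213),.027),("markR",f1(632,368),f2(573,143),.023),("decL",f1(618,485),f2(668,198),.03),("decR",f1(697,513),f2(733,183),.03)]:
    print(n,tri(S,a,D,b),plane(S,a,z),plane(D,b,z))
print("markL",plane(S,f1(580,338),.023))
for n,a in [("trayfar",f1(333,32)),("trayR",f1(515,145))]: print(n,plane(S,a,.022))
for n,a in [("trayfarside",f2(59,92)),("trayRside",f2(310,72))]: print(n,plane(D,a,.022))
print("guide end", plane(S,f1(590,150),.024),plane(S,f1(662,195),.024))
for n,a in [("toteL",(241,193)),("toteF",(277,151)),("toteR",(342,168)),("toteN",(307,215))]: print(n,plane(S,a,.045))
for n,a in [("stoteFL",(216,177)),("stoteFR",(292,169)),("stoteNR",(311,209)),("stoteNL",(232,222))]: print(n,plane(D,a,.045))
for n,a in [("gasket",(278,259)),("wr1",(196,222)),("wr2",(240,241))]: print(n,plane(S,a,.008))
E
python3 m.py
```

```text
cA [ 0.507  -0.1668  0.0533] [ 0.508  -0.1675  0.056 ] [ 0.5064 -0.17    0.056 ]
cB [ 0.4681 -0.2683  0.0517] [ 0.4699 -0.269   0.056 ] [ 0.4674 -0.2726  0.056 ]
handle [ 0.6339 -0.2534  0.0712] [ 0.6346 -0.254   0.075 ] [ 0.6322 -0.2574  0.075 ]
ptr [ 0.6839 -0.2605  0.0272] [ 0.683  -0.2594  0.027 ] [ 0.6844 -0.2614  0.027 ]
markR [ 0.7087 -0.205   0.0179] [ 0.7102 -0.2075  0.023 ] [ 0.7056 -0.2091  0.023 ]
decL [ 0.7341 -0.265   0.0312] [ 0.7342 -0.265   0.03  ] [ 0.7348 -0.2637  0.03  ]
decR [ 0.7756 -0.2577  0.0274] [ 0.7753 -0.2575  0.03  ] [ 0.7742 -0.2607  0.03  ]
markL [ 0.6772 -0.2068  0.023 ]
trayfar [ 0.435  -0.1105  0.022 ]
trayR [ 0.5819 -0.1231  0.022 ]
trayfarside [ 0.4323 -0.1115  0.022 ]
trayRside [ 0.5782 -0.1235  0.022 ]
guide end [ 0.624 -0.105  0.024] [ 0.6761 -0.1101  0.024 ]
toteL [0.4445 0.1403 0.045 ]
toteF [0.4454 0.3309 0.045 ]
toteR [0.6312 0.353  0.045 ]
toteN [0.6215 0.1536 0.045 ]
stoteFL [0.4311 0.3358 0.045 ]
stoteFR [0.6418 0.3432 0.045 ]
stoteNR [0.6385 0.1356 0.045 ]
stoteNL [0.444  0.1161 0.045 ]
gasket [0.6095 0.0299 0.008 ]
wr1 [0.3797 0.0304 0.008 ]
wr2 [0.506  0.0323 0.008 ]
```

Both views agree within about 3 mm. The carriers are at (0.507,-0.168) and (0.469,-0.270), and the handle is at (0.634,-0.255). The tote centre is about (0.537,0.239). The tab beside the guide measures 32 mm across, so it is the mark. The other is about 41 mm, so it is the look-alike. Now moving over the first carrier.

>>> carry_out(
  deltas=[
    [2.8,-2.8,0,0.015],
    [2.8,-2.8,0,0.015],
    [2.8,-2.8,0,0.015],
    [2.8,-2.8,0,0.015],
    [2.8,-2.8,0,0.015],
    [2.8,-2.8,0,0.015],
    [2.8,-2.8,0,0.015],
    [2.8,-2.8,0,0.015],
    [2.8,-2.8,0,0.015],
    [2.8,-2.8,0,0.015],
  ],
  jaw=60,
  squeeze=40,
)

```text
time_s: 1.4
ee_pos: [0.4195, 0.2952, 0.2373]
orientation: [[-0.002, -0.066, -0.998], [-0.007, -0.998, 0.066], [-1.0, 0.007, 0.001]]
wrist_force: [0.7, -0.4, -0.5]
gripper_width: 0.0513
```

>>> carry_out(
  deltas=[
    [1,-5.2,0,0],
    [1,-5.2,0,0],
    [1,-5.2,0,0],
    [1,-5.2,0,0],
    [1,-5.2,-1,0],
    [1,-5.2,-1,0],
    [1,-5.2,-1.5,0],
    [1,-5.2,-1.5,0],
    [0.8,-4.4,-1.5,-0.01],
    [0,0,-1,-0.005],
  ],
)

```text
time_s: 2.65
ee_pos: [0.5075, -0.1821, 0.1577]
orientation: [[-0.003, -0.084, -0.996], [-0.007, -0.996, 0.084], [-1.0, 0.007, 0.003]]
wrist_force: [-0.1, -0.4, -0.2]
gripper_width: 0.0514
```

```bash
cat > snap.py <<'E'
import sys
from rig import *
import cv2,numpy as np
n,tag=sys.argv[1],sys.argv[2]
s=get_state(); print(np.round(s["ee_pos"],4),s["time_s"],s["gripper_width"])
d=snapshot(n); img=d["img"]
np.savez(f"pics/{n}{tag}.npz",K=d["intrinsics"],R=d["R"],t=d["t"])
cv2.imwrite(f"pics/{n}{tag}.png",np.clip(img*1.5,0,255).astype('uint8'))
E
python3 snap.py wrist 1
```

```text
[ 0.5075 -0.1821  0.1577] 2.65 0.05138413067504716
```

View pics/wrist1.png

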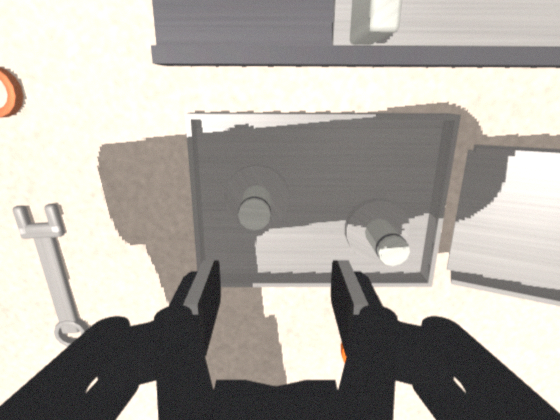

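The wrist view shows carrier A's stem top at (255,213) and B's at (393,249). The tray edges are parallel to the image, so the yaw is right.

Run:
```python
from h import *
W=cam("wrist","1")
for u in [(255,213),(393,249)]: print(plane(W,u,.056))
for u in [(191,114),(459,114),(191,286),(437,286)]: print("tray",plane(W,u,.022))
```

```text
[ 0.50648631 -0.16955613  0.056     ]
[ 0.46860596 -0.27066716  0.056     ]
tray [ 0.57825408 -0.12649909  0.022     ]
tray [ 0.56085547 -0.33008739  0.022     ]
tray [ 0.43070962 -0.10230676  0.022     ]
tray [ 0.41093212 -0.32301205  0.022     ]
```

>>> carry_out(
  deltas=[
    [-0.1,1.3,0,0],
    [0,0,-2,0],
    [0,0,-2,0],
    [0,0,-2,0],
    [0,0,-2,0],
    [0,0,-1.5,0],
    [0,0,-1.3,0],
    [0,0,-1,0],
    [0,0,-0.7,0],
    [0,0,0,0],
  ],
)

```text
time_s: 3.95
ee_pos: [0.5064, -0.1593, 0.0251]
orientation: [[-0.001, -0.071, -0.997], [-0.005, -0.997, 0.071], [-1.0, 0.005, 0.0]]
wrist_force: [-0.3, -0.8, 0.5]
gripper_width: 0.0513
```

Drifted 10 mm in y (lag from the previous call settling). Correcting before closing.

>>> carry_out(
  deltas=[
    [0,-0.5,0.4,-0.006],
    [0,-0.3,0.3,-0.006],
    [0,0,0,0],
    [0,0,0,0],
    [0,0,0,0],
    [0,0,0,0],
    [0,0,0,0],
    [0,0,0,0],
    [0,0,0,0],
    [0,0,0,0],
  ],
)

```text
time_s: 5.2
ee_pos: [0.5074, -0.1682, 0.0343]
orientation: [[0.002, -0.084, -0.996], [-0.005, -0.996, 0.084], [-1.0, 0.005, -0.003]]
wrist_force: [0.1, 0.1, 0.4]
gripper_width: 0.0513
```

>>> carry_out(
  deltas=[
    [0,0,-0.1,0],
    [0,0,0,0],
    [0,0,0,0],
    [0,0,0,0],
    [0,0,0,0],
    [0,0,0,0],
    [0,0,0,0],
    [0,0,0,0],
    [0,0,0,0],
    [0,0,0,0],
  ],
  jaw=0,
  squeeze=40,
)

```text
time_s: 6.45
ee_pos: [0.5075, -0.1681, 0.0333]
orientation: [[0.003, -0.084, -0.996], [-0.005, -0.996, 0.084], [-1.0, 0.004, -0.003]]
wrist_force: [0.3, 0.6, -0.6]
gripper_width: 0.0229
```

>>> carry_out(
  deltas=[
    [0,0,1,0],
    [0,0,2,0],
    [0,0,2,0],
    [0,0,2,0],
    [0,0,1.5,0],
    [0,0,0.5,0],
    [0,0,0,0],
    [0.3,1.5,0,0],
    [0.6,3,0,0],
    [0.8,4,0,0],
  ],
)

```text
time_s: 7.7
ee_pos: [0.521, -0.081, 0.1224]
orientation: [[-0.007, -0.089, -0.996], [-0.003, -0.996, 0.089], [-1.0, 0.003, 0.007]]
wrist_force: [1.1, -0.5, -2.1]
gripper_width: 0.0227
```

>>> carry_out(
  deltas=[
    [0.8,4,0,0],
    [0.8,4,0,0],
    [0.8,4,0,0],
    [0.8,4,0,0],
    [0.8,4,0,0],
    [0.8,4,0,0],
    [0.6,3,0,0],
    [0.4,2,0,0],
    [0,0.8,0,0],
    [0,0,0,0],
  ],
)

```text
time_s: 8.95
ee_pos: [0.5746, 0.2347, 0.1134]
orientation: [[-0.019, -0.084, -0.996], [-0.007, -0.996, 0.084], [-1.0, 0.009, 0.018]]
wrist_force: [0.1, -0.3, -2.8]
gripper_width: 0.0231
```

```bash
python3 snap.py wrist 2; python3 snap.py side 2
```

```text
[0.5746 0.2347 0.1134] 8.95 0.023061240593584373
[0.5747 0.2343 0.1134] 9.0 0.023105647781723287
```

View pics/wrist2.png

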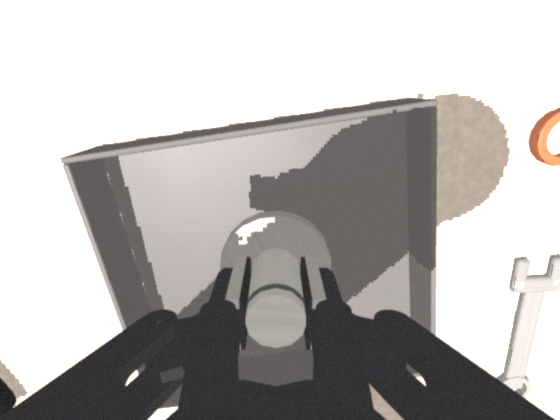

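View pics/side2.png

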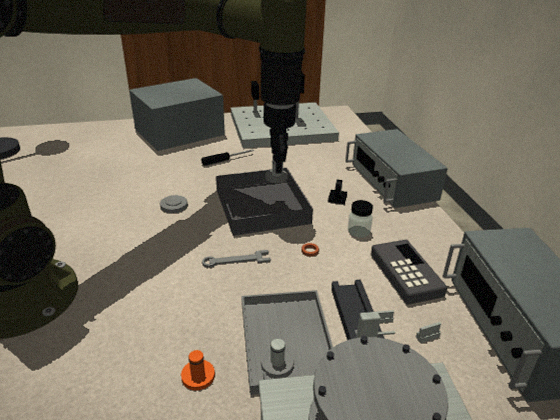

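Run:
```python
from h import *
W=cam("wrist","2")
for u in [(435,101),(68,160)]: print(plane(W,u,.045))
a,b=[plane(W,u,.045)[:2] for u in [(435,101),(68,160)]]
v=b-a;print(np.linalg.norm(v)); v/=np.linalg.norm(v); n=np.array([-v[1],v[0]]); print("yaw",np.arctan2(-v[0],v[1]),"centre",(a+b)/2+n*0.1)
```

```text
[0.64196759 0.13670782 0.045     ]
[0.6267745  0.35056735 0.045     ]
0.214398524545151
yaw 0.07092321157912018 centre [0.53462244 0.23655121]
```

>>> carry_out(
  deltas=[
    [0.5,0.3,-1,0],
    [0,0,-1.5,0],
    [0,0,-1.5,0],
    [0,0,-1.2,0],
    [0,0,-0.8,0],
    [0,0,-0.4,0],
    [0,0,0,0],
    [0,0,0,0],
    [0,0,0,0],
    [0,0,0,0],
  ],
)

```text
time_s: 10.3
ee_pos: [0.5803, 0.2351, 0.0457]
orientation: [[-0.018, -0.087, -0.996], [-0.007, -0.996, 0.087], [-1.0, 0.008, 0.017]]
wrist_force: [-0.0, 0.4, -3.3]
gripper_width: 0.023
```

>>> carry_out(
  deltas=[
    [0,0,-0.4,0],
    [0,0,-0.3,0],
    [0,0,-0.2,0],
    [0,0,-0.1,0],
    [0,0,-0.1,0],
    [0,0,0,0],
    [0,0,0,0],
    [0,0,0,0],
    [0,0,0,0],
    [0,0,0,0],
  ],
)

```text
time_s: 11.55
ee_pos: [0.5805, 0.2352, 0.0342]
orientation: [[-0.018, -0.087, -0.996], [-0.006, -0.996, 0.087], [-1.0, 0.008, 0.017]]
wrist_force: [0.2, 1.0, -2.3]
gripper_width: 0.023
```

>>> carry_out(
  deltas=[
    [0,0,-0.1,0],
    [0,0,0,0],
    [0,0,0,0],
    [0,0,0,0],
    [0,0,0,0],
    [0,0,0,0],
    [0,0,0,0],
    [0,0,0,0],
    [0,0,0,0],
    [0,0,0,0],
  ],
)

```text
time_s: 12.8
ee_pos: [0.5806, 0.2353, 0.0338]
orientation: [[-0.017, -0.087, -0.996], [-0.006, -0.996, 0.087], [-1.0, 0.008, 0.017]]
wrist_force: [-0.0, 0.7, -2.7]
gripper_width: 0.023
```

>>> carry_out(
  deltas=[
    [0,0,0,0],
    [0,0,0,0],
    [0,0,0,0],
    [0,0,0,0],
    [0,0,1,0],
    [0,0,2,0],
    [0,0,2.5,0],
    [0,0,2.5,0],
    [0,-1,2,0],
    [-0.5,-3,1,0],
  ],
  jaw=60,
)

```text
time_s: 14.05
ee_pos: [0.5772, 0.196, 0.1559]
orientation: [[-0.01, -0.084, -0.996], [-0.004, -0.996, 0.084], [-1.0, 0.005, 0.01]]
wrist_force: [0.2, -1.0, -0.4]
gripper_width: 0.0515
```

```bash
python3 snap.py scene 3; python3 -c "
import cv2;a=cv2.imread('pics/scene3.png')[120:420,80:400];cv2.imwrite('pics/c3.png',cv2.resize(a,None,fx=2,fy=2))"
```

```text
[0.5772 0.196  0.1559] 14.05 0.05145687572131969
```

View pics/c3.png

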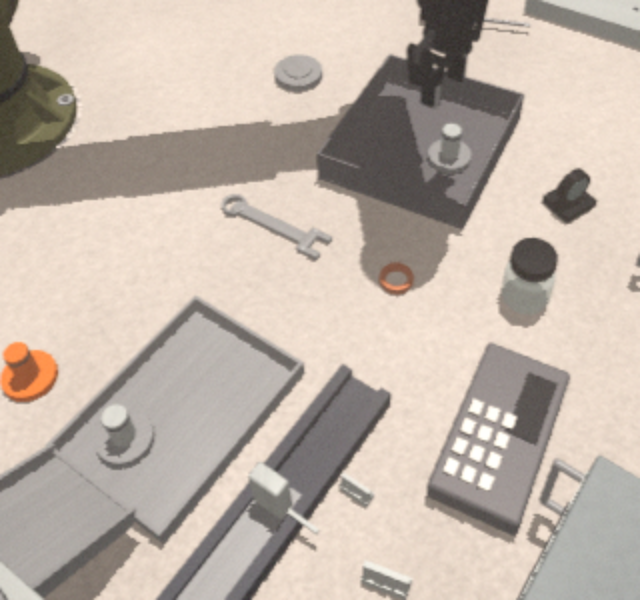

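Carrier A stands upright in the tote (scene crop (451,143)). Next, carrier B.

>>> carry_out(
  deltas=[
    [-1.2,-5,0,0],
    [-1.2,-5.5,0,0],
    [-1.2,-5.5,0,0],
    [-1.2,-5.5,0,0],
    [-1.2,-5.5,0,0],
    [-1.2,-5.5,0,0],
    [-1.2,-5,0,0],
    [-1.0,-4,0,0],
    [-0.5,-2,0,0],
    [0,-0.5,-1,0],
  ],
)

```text
time_s: 15.35
ee_pos: [0.4756, -0.2614, 0.1677]
orientation: [[0.016, -0.086, -0.996], [-0.005, -0.996, 0.086], [-1.0, 0.003, -0.017]]
wrist_force: [-0.3, 0.1, -0.7]
gripper_width: 0.0512
```

>>> carry_out(
  deltas=[
    [0,0,0,0],
    [0,0,0,0],
    [0,0,-1,0],
    [0,0,-1.5,0],
    [0,0,-1.5,0],
    [0,0,-1,0],
    [0,0,-0.5,0],
    [0,0,0,0],
    [0,0,0,0],
    [0,0,0,0],
  ],
)

```text
time_s: 16.6
ee_pos: [0.4759, -0.2589, 0.1084]
orientation: [[0.015, -0.083, -0.996], [-0.004, -0.997, 0.083], [-1.0, 0.003, -0.015]]
wrist_force: [0.6, 0.0, 1.0]
gripper_width: 0.0513
```

>>> carry_out(
  deltas=[
    [-0.4,-0.6,0,0],
    [-0.3,-0.5,0,0],
    [0,0,-1,0],
    [0,0,-1,0],
    [0,0,-1,0],
    [0,0,-1,0],
    [0,0,0,0],
    [0,0,0,0],
    [0,0,0,0],
    [0,0,0,0],
  ],
)

```text
time_s: 17.85
ee_pos: [0.4685, -0.2708, 0.0659]
orientation: [[0.016, -0.083, -0.996], [-0.004, -0.997, 0.083], [-1.0, 0.003, -0.016]]
wrist_force: [0.2, 0.0, 0.2]
gripper_width: 0.0515
```

>>> carry_out(
  deltas=[
    [0,0,-1,0],
    [0,0,-1,0],
    [0,0,-0.7,0],
    [0,0,-0.3,0],
    [0,0,0,0],
    [0,0,0,0],
    [0,0,0,0],
    [0,0,0,0],
    [0,0,0,0],
    [0,0,0,0],
  ],
)

```text
time_s: 19.1
ee_pos: [0.4687, -0.2708, 0.0343]
orientation: [[0.016, -0.083, -0.996], [-0.004, -0.997, 0.083], [-1.0, 0.003, -0.017]]
wrist_force: [-0.5, -0.4, -0.7]
gripper_width: 0.051
```

>>> carry_out(
  deltas=[
    [0,0,0,0],
    [0,0,0,0],
    [0,0,0,0],
    [0,0,0,0],
    [0,0,0,0],
    [0,0,0,0],
    [0,0,0,0],
    [0,0,0,0],
    [0,0,0,0],
    [0,0,0,0],
  ],
  jaw=0,
)

```text
time_s: 20.35
ee_pos: [0.4688, -0.2709, 0.0345]
orientation: [[0.017, -0.083, -0.996], [-0.004, -0.997, 0.083], [-1.0, 0.003, -0.017]]
wrist_force: [-0.9, 0.4, 0.1]
gripper_width: 0.023
```

>>> carry_out(
  deltas=[
    [0,0,1,0],
    [0,0,2,0],
    [0,0,2,0],
    [0,0,2,0],
    [0,0,1.5,0],
    [0,0,0.5,0],
    [0,0,0,0],
    [0.1,1.5,0,0],
    [0.1,3,0,0],
    [0.2,4.5,0,0],
  ],
)

```text
time_s: 21.6
ee_pos: [0.4696, -0.1783, 0.1241]
orientation: [[0.009, -0.089, -0.996], [-0.001, -0.996, 0.089], [-1.0, 0.001, -0.009]]
wrist_force: [0.5, 1.0, -2.2]
gripper_width: 0.0229
```

>>> carry_out(
  deltas=[
    [0.2,5,0,0],
    [0.2,5,0,0],
    [0.2,5,0,0],
    [0.2,5,0,0],
    [0.2,5,0,0],
    [0.2,5,0,0],
    [0.2,4,0,0],
    [0.2,3,0,0],
    [0,1.5,0,0],
    [0,0.5,0,0],
  ],
)

```text
time_s: 22.85
ee_pos: [0.477, 0.2309, 0.1166]
orientation: [[-0.0, -0.082, -0.997], [-0.004, -0.997, 0.082], [-1.0, 0.004, 0.0]]
wrist_force: [0.3, -0.7, -2.0]
gripper_width: 0.0228
```

>>> carry_out(
  deltas=[
    [0.7,0.2,-1,0],
    [0.5,0,-1.5,0],
    [0,0,-1.5,0],
    [0,0,-1.2,0],
    [0,0,-0.8,0],
    [0,0,-0.4,0],
    [0,0,0,0],
    [0,0,0,0],
    [0,0,0,0],
    [0,0,0,0],
  ],
)

```text
time_s: 24.1
ee_pos: [0.4899, 0.2303, 0.048]
orientation: [[-0.001, -0.085, -0.996], [-0.004, -0.996, 0.085], [-1.0, 0.004, 0.0]]
wrist_force: [-1.5, -0.1, -1.5]
gripper_width: 0.0231
```

>>> carry_out(
  deltas=[
    [0,0,-0.5,0],
    [0,0,-0.4,0],
    [0,0,-0.2,0],
    [0,0,-0.2,0],
    [0,0,-0.1,0],
    [0,0,0,0],
    [0,0,0,0],
    [0,0,0,0],
    [0,0,0,0],
    [0,0,0,0],
  ],
)

```text
time_s: 25.35
ee_pos: [0.4901, 0.2306, 0.0348]
orientation: [[0.0, -0.084, -0.996], [-0.004, -0.996, 0.084], [-1.0, 0.004, -0.001]]
wrist_force: [-0.5, -0.1, -1.0]
gripper_width: 0.0234
```

>>> carry_out(
  deltas=[
    [0,0,-0.1,0],
    [0,0,0,0],
    [0,0,0,0],
    [0,0,0,0],
    [0,0,0,0],
    [0,0,0,0],
    [0,0,0,0],
    [0,0,0,0],
    [0,0,0,0],
    [0,0,0,0],
  ],
)

```text
time_s: 26.6
ee_pos: [0.4902, 0.2307, 0.0348]
orientation: [[0.001, -0.084, -0.996], [-0.004, -0.996, 0.084], [-1.0, 0.004, -0.001]]
wrist_force: [-1.8, 0.2, 1.1]
gripper_width: 0.023
```

>>> carry_out(
  deltas=[
    [0,0,0,0],
    [0,0,0,0],
    [0,0,0,0],
    [0,0,0,0],
    [0,0,1,0],
    [0,0,2,0],
    [0,0,2.5,0],
    [0,0,2.5,0],
    [0,-1,2,0],
    [0.5,-3,1,0],
  ],
  jaw=60,
)

```text
time_s: 27.85
ee_pos: [0.4956, 0.1908, 0.1514]
orientation: [[0.003, -0.081, -0.997], [-0.004, -0.997, 0.081], [-1.0, 0.003, -0.004]]
wrist_force: [0.1, 0.1, -0.4]
gripper_width: 0.051
```

```bash
python3 snap.py scene 4; python3 -c "
import cv2;a=cv2.imread('pics/scene4.png')[120:420,80:400];cv2.imwrite('pics/c4.png',cv2.resize(a,None,fx=2,fy=2))"
```

```text
[0.4956 0.1908 0.1514] 27.85 0.050980863824076544
```

View pics/c4.png

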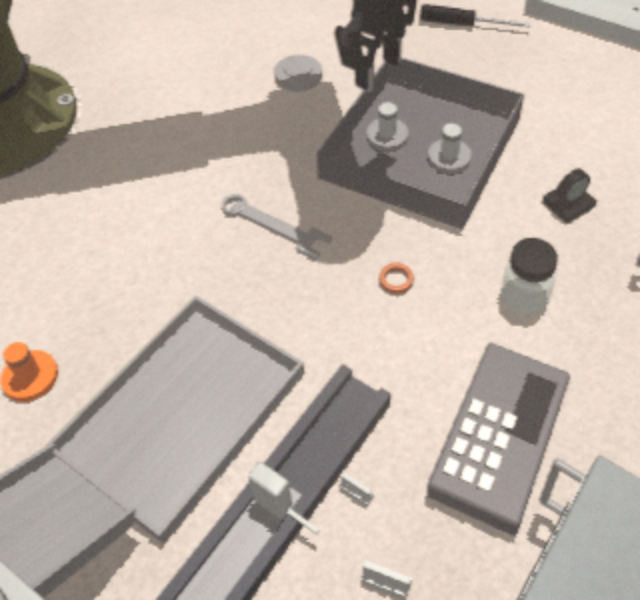

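Both carriers are upright in the tote (crop (387,120) and (451,143)) and the tray is empty. On to the handle.

>>> carry_out(
  deltas=[
    [1.4,-4.5,0,0],
    [1.5,-5.2,0,0],
    [1.5,-5.2,0,0],
    [1.5,-5.2,0,0],
    [1.5,-5.2,0,0],
    [1.5,-5.2,0,0],
    [1.4,-4.5,0,0],
    [1.2,-3.6,0,0],
    [0.6,-2,0,0],
    [0.2,-0.5,0,0],
  ],
)

```text
time_s: 29.15
ee_pos: [0.6226, -0.2375, 0.1613]
orientation: [[0.015, -0.083, -0.996], [-0.003, -0.997, 0.083], [-1.0, 0.001, -0.015]]
wrist_force: [0.8, 0.9, -0.6]
gripper_width: 0.0511
```

>>> carry_out(
  deltas=[
    [0,0,0,0],
    [0,0,0,0],
    [0,0,0,0],
    [0,0,0,0],
    [0,0,0,0],
    [0,0,0,0],
    [0,0,0,0],
    [0,0,0,0],
    [0,0,0,0],
    [0,0,0,0],
  ],
)

```text
time_s: 30.4
ee_pos: [0.6227, -0.2348, 0.1626]
orientation: [[0.016, -0.08, -0.997], [-0.002, -0.997, 0.08], [-1.0, 0.001, -0.016]]
wrist_force: [0.2, 0.5, -0.5]
gripper_width: 0.0514
```

```bash
python3 snap.py wrist 5
```

```text
[ 0.6227 -0.2348  0.1626] 30.4 0.05142333982900263
```

View pics/wrist5.png

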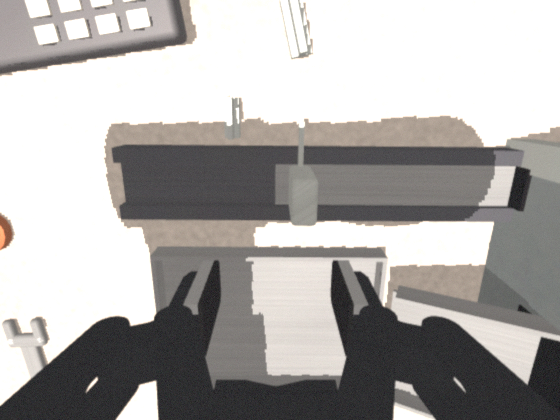

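Run:
```python
import cv2,numpy as np
a=cv2.imread("pics/wrist5.png")[80:240,205:345]
cv2.imwrite("pics/c5.png",cv2.resize(a,None,fx=3.7,fy=3.7,interpolation=cv2.INTER_CUBIC))
```

```text
(no output)
```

View pics/c5.png

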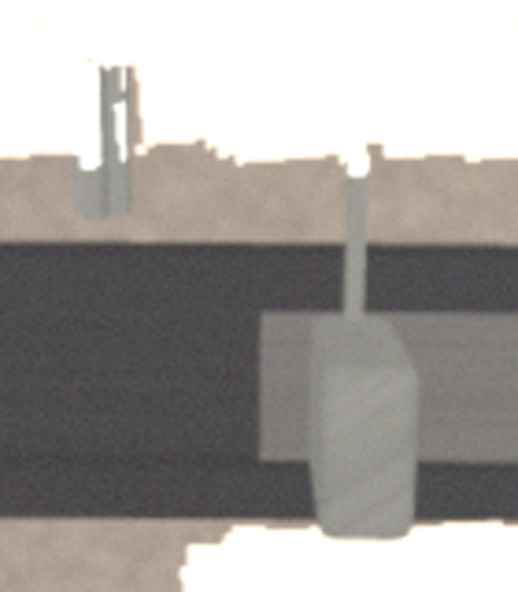

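Run:
```python
from rig import *
import cv2,numpy as np
d=snapshot("wrist"); np.savez("pics/wrist6.npz",K=d["intrinsics"],R=d["R"],t=d["t"])
a=d["img"][85:145,215:320]
cv2.imwrite("pics/c6.png",cv2.resize(np.clip(a*0.9,0,255).astype('uint8'),None,fx=7,fy=7,interpolation=cv2.INTER_CUBIC))
```

```text
(no output)
```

View pics/c6.png

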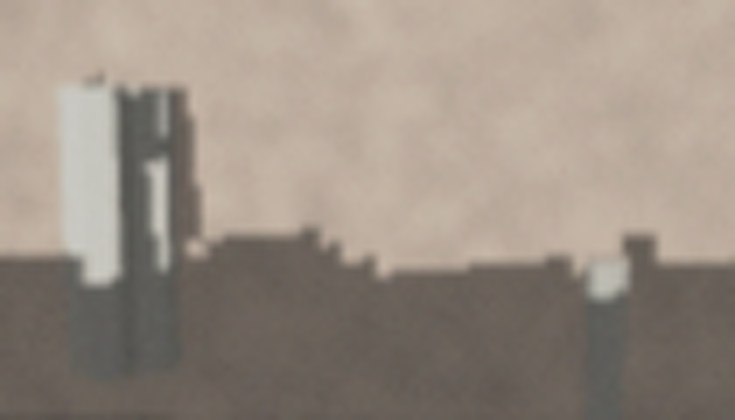

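Run:
```python
from h import *
W=cam("wrist","6")
ang=-0.083; ex=np.array([np.cos(ang),np.sin(ang)]); ey=np.array([-ex[1],ex[0]])
for u,z,n in [((304.2,202.2),.075,"handle top"),((215+607/7,85+262/7),.027,"ptrtip"),((215+62/7,85+90/7),.023,"tabtop left-edge far end"),((215+120/7,85+90/7),.023,"light right edge far"),((215+187/7,85+90/7),.0,"foot right edge far"),((215+60/7,85+90/7),.004,"foot left?")]:
    X=plane(W,u,z); print(n,X[:2].round(4),"along",(X[:2]@ey).round(4))
c0=np.array([0.6932,-0.2075])
def P(x,y,z): 
    X=np.r_[c0+x*ex+y*ey,z]; p=proj(W,X); return ((p-[215,85])*7).round(0)
for x in (16,-16):
    print("x",x,"tabtop",P(x,.002,.023),P(x,-.002,.023),"foot",P(x,.006,.0),P(x,.006,.004),P(x,-.006,.004),P(x,-.006,.0),"tabbase",P(x,-.002,.004))
```

```text
handle top [ 0.6332 -0.257 ] along -0.2037
ptrtip [ 0.6827 -0.2618] along -0.2043
tabtop left-edge far end [ 0.7055 -0.2038] along -0.1446
light right edge far [ 0.705  -0.2101] along -0.151
foot right edge far [ 0.7048 -0.2153] along -0.1562
foot left? [ 0.7059 -0.2009] along -0.1417
x 16 tabtop [ 423. 8999.] [ 421. 8999.] foot [ 425. 9043.] [ 425. 9035.] [ 419. 9035.] [ 419. 9043.] tabbase [ 421. 9035.]
x -16 tabtop [ 388. 8074.] [ 390. 8074.] foot [ 386. 8039.] [ 386. 8045.] [ 392. 8045.] [ 392. 8039.] tabbase [ 390. 8045.]
```

Run:
```python
from h import *
W=cam("wrist","6")
ang=-0.083; ex=np.array([np.cos(ang),np.sin(ang)]); ey=np.array([-ex[1],ex[0]])
c0=np.array([0.6932,-0.2075]); print("along",c0@ey)
def P(x,y,z): 
    X=np.r_[c0+x*ex+y*ey,z]; p=proj(W,X); return ((p-[215,85])*7).round(0)
for x in (.016,-.016):
    print("x",x,"tabtop",P(x,.002,.023),P(x,-.002,.023),"foot",P(x,.006,.0),P(x,.006,.004),P(x,-.006,.004),P(x,-.006,.0),"tabbase",P(x,-.002,.004))
```

```text
along -0.14931611417979662
x 0.016 tabtop [85. 51.] [122.  51.] foot [77. 56.] [73. 55.] [176.  56.] [179.  56.] tabbase [141.  55.]
x -0.016 tabtop [ 96. 351.] [132. 351.] foot [ 88. 333.] [ 84. 336.] [183. 336.] [186. 333.] tabbase [150. 336.]
```

Wrist crop: the pointer tip is at pixel (302,122) and the tab's top edge is at column ~229. That gives a travel of about 55 mm (53.5 mm from the earlier views). Aligning over the handle.

>>> carry_out(
  deltas=[
    [0.5,-1.1,0,0],
    [0.5,-1.1,0,0],
    [0,0,0,0],
    [0,0,-1.2,0],
    [0,0,-1.5,0],
    [0,0,-1.5,0],
    [0,0,-1,0],
    [0,0,0,0],
    [0,0,0,0],
    [0,0,0,0],
  ],
)

```text
time_s: 31.75
ee_pos: [0.6328, -0.2582, 0.1056]
orientation: [[0.014, -0.08, -0.997], [-0.002, -0.997, 0.08], [-1.0, 0.001, -0.014]]
wrist_force: [0.2, 0.3, 0.6]
gripper_width: 0.0512
```

>>> carry_out(
  deltas=[
    [0,0.2,-1,0],
    [0,0,-1.3,0],
    [0,0,-1.3,0],
    [0,0,-1.2,0],
    [0,0,-0.9,0],
    [0,0,-0.4,0],
    [0,0,-0.2,0],
    [0,0,0,0],
    [0,0,0,0],
    [0,0,0,0],
  ],
)

```text
time_s: 33.0
ee_pos: [0.6331, -0.2562, 0.0389]
orientation: [[0.015, -0.08, -0.997], [-0.002, -0.997, 0.08], [-1.0, 0.001, -0.015]]
wrist_force: [-0.3, -0.0, -0.2]
gripper_width: 0.0514
```

>>> carry_out(
  deltas=[
    [0,0,0.4,0],
    [0,0,0,0],
    [0,0,0,0],
    [0,0,0,0],
    [0,0,0,0],
    [0,0,0,0],
    [0,0,0,0],
    [0,0,0,0],
    [0,0,0,0],
    [0,0,0,0],
  ],
)

```text
time_s: 34.25
ee_pos: [0.6333, -0.2562, 0.0436]
orientation: [[0.016, -0.08, -0.997], [-0.002, -0.997, 0.08], [-1.0, 0.001, -0.016]]
wrist_force: [0.7, 0.1, -0.5]
gripper_width: 0.0507
```

>>> carry_out(
  deltas=[
    [0,0,0,0],
    [0,0,0,0],
    [0,0,0,0],
    [0,0,0,0],
    [0,0,0,0],
    [0,0,0,0],
    [0,0,0,0],
    [0,0,0,0],
    [0,0,0,0],
    [0,0,0,0],
  ],
  jaw=0,
  squeeze=60,
)

```text
time_s: 35.5
ee_pos: [0.6333, -0.2555, 0.0438]
orientation: [[0.016, -0.081, -0.997], [-0.001, -0.997, 0.081], [-1.0, -0.0, -0.016]]
wrist_force: [0.1, 1.2, 0.6]
gripper_width: 0.0173
```

>>> carry_out(
  deltas=[
    [0.05,0.6,0,0],
    [0.08,1,0,0],
    [0.08,1,0,0],
    [0.08,1,0,0],
    [0.05,0.6,0,0],
    [0,0.3,0,0],
    [0,0,0,0],
    [0,0,0,0],
    [0,0,0,0],
    [0,0,0,0],
  ],
)

```text
time_s: 36.75
ee_pos: [0.6358, -0.2277, 0.0439]
orientation: [[0.02, -0.089, -0.996], [-0.021, -0.996, 0.088], [-1.0, 0.019, -0.022]]
wrist_force: [2.5, -9.0, -0.9]
gripper_width: 0.0175
```

Run:
```python
from rig import *
import cv2,numpy as np
d=snapshot("wrist"); np.savez("pics/wrist7.npz",K=d["intrinsics"],R=d["R"],t=d["t"])
cv2.imwrite("pics/wrist7.png",d["img"])
d=snapshot("scene"); np.savez("pics/scene7.npz",K=d["intrinsics"],R=d["R"],t=d["t"])
a=d["img"][310:420,180:310]
cv2.imwrite("pics/c7.png",cv2.resize(np.clip(a*1.3,0,255).astype('uint8'),None,fx=5,fy=5,interpolation=cv2.INTER_CUBIC))
```

```text
(no output)
```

View pics/wrist7.png

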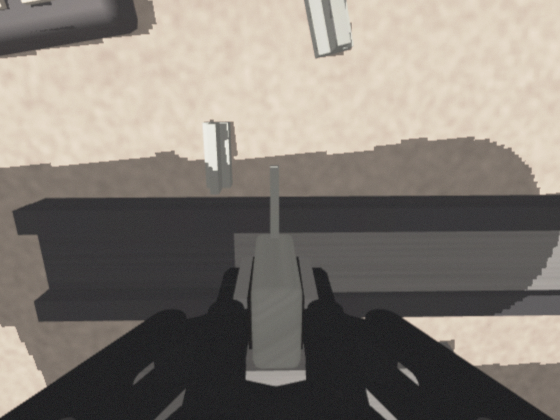

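View pics/c7.png

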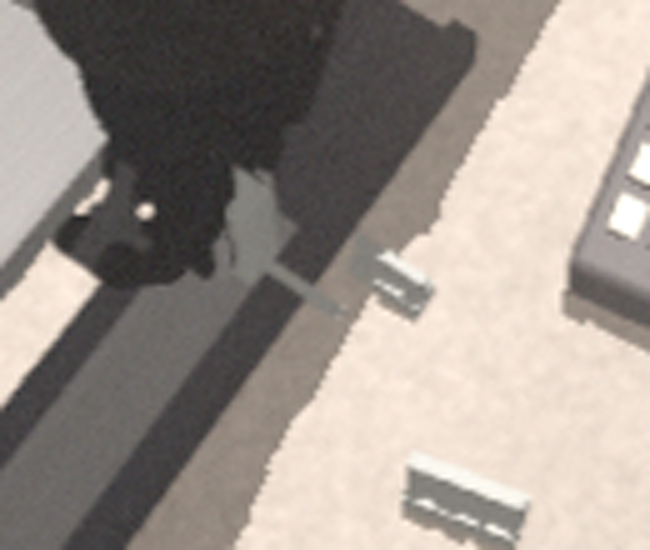

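Run:
```python
from rig import *
from h import *
s=get_state(); print(s["time_s"],np.round(s["ee_pos"],4),np.round(s["wrist_force"],1),np.round(s["dq"],4))
W=cam("wrist","7"); ey=np.array([.083,.9966])
for u,z in [((275,169),.027),((215.5,123),.023),((217,155),.023)]:
    X=plane(W,u,z); print(X.round(4),X[:2]@ey)
```

```text
36.85 [ 0.6358 -0.2279  0.0439] [ 3.  -9.5 -1. ] [ 0.0008  0.0007 -0.0003  0.0006 -0.0021 -0.0003]
[ 0.6841 -0.2339  0.027 ] -0.17632094836351983
[ 0.7063 -0.2096  0.023 ] -0.15023895778516808
[ 0.6922 -0.2083  0.023 ] -0.15010466761770624
```

>>> carry_out(
  deltas=[
    [0.05,0.8,0,0],
    [0.08,1,0,0],
    [0.05,0.8,0,0],
    [0,0.3,0,0],
    [0,0,0,0],
    [0,0,0,0],
    [0,0,0,0],
    [0,0,0,0],
    [0,0,0,0],
    [0,0,0,0],
  ],
)

```text
time_s: 38.1
ee_pos: [0.6369, -0.2177, 0.0439]
orientation: [[0.026, -0.096, -0.995], [-0.036, -0.995, 0.095], [-0.999, 0.033, -0.029]]
wrist_force: [2.9, -9.9, -0.7]
gripper_width: 0.0172
```

Run:
```python
from rig import *
import numpy as np
s=get_state(); print(s["time_s"],np.round(s["ee_pos"],4),np.round(s["wrist_force"],1),np.round(s["dq"],4))
```

```text
38.1 [ 0.6369 -0.2177  0.0439] [ 2.9 -9.9 -0.7] [-0.0176  0.003  -0.0014  0.0082  0.0058  0.0112]
```

>>> carry_out(
  deltas=[
    [0,0,0,0],
    [0,0,0,0],
    [0,0,0,0],
    [0,0,0,0],
    [0,0,0,0],
    [0,0,0,0],
    [0,0,0,0],
    [0,0,0,0],
    [0,0,0,0],
    [0,0,0,0],
  ],
)

```text
time_s: 39.35
ee_pos: [0.6358, -0.2306, 0.0439]
orientation: [[0.031, -0.096, -0.995], [-0.04, -0.995, 0.095], [-0.999, 0.037, -0.034]]
wrist_force: [2.3, -8.1, -0.6]
gripper_width: 0.0171
```

Zero rows let the spring creep the slide back about 1.3 mm per row, because each row starts from the measured, sagged pose. So the holding rows need a matching forward offset.

>>> carry_out(
  deltas=[
    [0.04,0.45,0,0],
    [0.05,0.6,0,0],
    [0.05,0.6,0,0],
    [0.05,0.6,0,0.002],
    [0.05,0.6,0,0.002],
    [0.04,0.5,0,0.002],
    [0.03,0.4,0,0.002],
    [0.02,0.3,0,0],
    [0.01,0.2,0,0],
    [0.01,0.17,0,0],
  ],
)

```text
time_s: 40.6
ee_pos: [0.6385, -0.2042, 0.0437]
orientation: [[0.039, -0.102, -0.994], [-0.05, -0.994, 0.1], [-0.998, 0.046, -0.044]]
wrist_force: [2.6, -11.9, -1.6]
gripper_width: 0.0176
```

```bash
cat > w.py <<'E'
import sys
from rig import *
from h import *
tag=sys.argv[1]
s=get_state(); print(s["time_s"],np.round(s["ee_pos"],4),np.round(s["wrist_force"],1))
for n in ("wrist","scene","side"):
    d=snapshot(n); np.savez(f"pics/{n}{tag}.npz",K=d["intrinsics"],R=d["R"],t=d["t"]); cv2.imwrite(f"pics/{n}{tag}.png",d["img"])
    if n=="wrist":
        a=d["img"][80:240,180:320]; cv2.imwrite(f"pics/cw{tag}.png",cv2.resize(a,None,fx=3.7,fy=3.7,interpolation=cv2.INTER_CUBIC))
    s=get_state(); print(s["time_s"],np.round(s["ee_pos"],4),np.round(s["wrist_force"],1))
E
python3 w.py 8
```

```text
40.6 [ 0.6385 -0.2042  0.0437] [  2.6 -11.9  -1.6]
40.65 [ 0.6385 -0.2042  0.0437] [  2.9 -13.3  -1.9]
40.7 [ 0.6385 -0.2042  0.0438] [  3.2 -12.2  -1.3]
40.75 [ 0.6385 -0.2042  0.0437] [  2.5 -12.2  -2.4]
```

View pics/cw8.png

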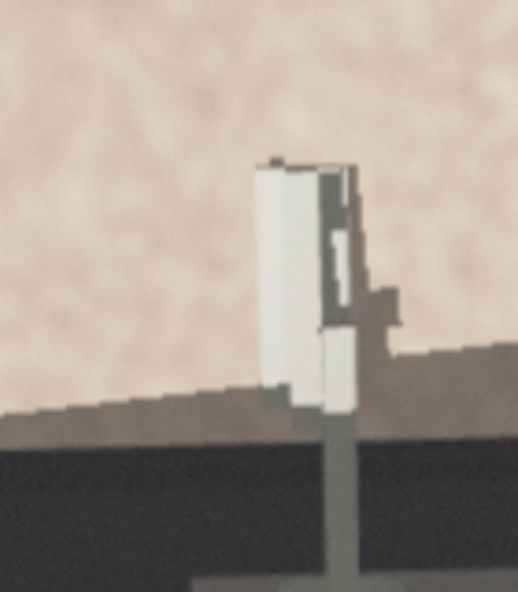

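Run:
```python
from h import *
W=cam("wrist","8"); ey=np.array([.083,.9966])
f=lambda x,y:(180+x/3.7,80+y/3.7)
for n,u,z in [("ptr",f(339.5,328),.027),("ptr2",f(341,430),.027),("tab far",f(301,170),.023),("tab near",f(306,400),.023)]:
    X=plane(W,u,z); print(n,X.round(4),X[:2]@ey)
a=cv2.imread("pics/scene8.png")[310:400,210:310]
cv2.imwrite("pics/c8.png",cv2.resize(np.clip(a*1.3,0,255).astype('uint8'),None,fx=6,fy=6,interpolation=cv2.INTER_CUBIC))
```

```text
ptr [ 0.6873 -0.2101  0.027 ] -0.1523289605922503
ptr2 [ 0.6745 -0.2089  0.027 ] -0.15223185261202543
tab far [ 0.7062 -0.2076  0.023 ] -0.14823098285869152
tab near [ 0.6779 -0.205   0.023 ] -0.14799951292492675
```

View pics/c8.png

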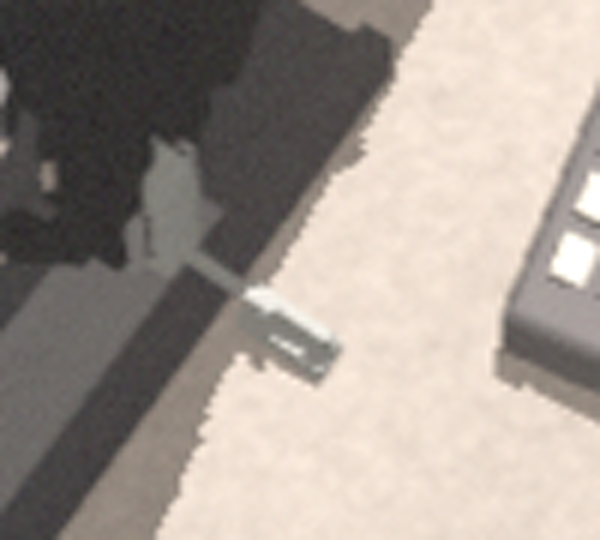

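>>> carry_out(
  deltas=[
    [0.02,0.3,0,0.002],
    [0.02,0.3,0,0.002],
    [0.02,0.3,0,0.002],
    [0.01,0.25,0,0.002],
    [0.01,0.25,0,0],
    [0.01,0.2,0,0],
    [0.01,0.2,0,0],
    [0.01,0.2,0,0],
    [0.01,0.2,0,0],
    [0.01,0.2,0,0],
  ],
)

```text
time_s: 42.0
ee_pos: [0.639, -0.2, 0.0438]
orientation: [[0.047, -0.104, -0.993], [-0.06, -0.993, 0.101], [-0.997, 0.055, -0.053]]
wrist_force: [3.3, -13.3, -1.4]
gripper_width: 0.0173
```

```bash
python3 w.py 9
python3 - <<'E'
from h import *
a=cv2.imread("pics/scene9.png")[310:400,210:310]
cv2.imwrite("pics/c9.png",cv2.resize(np.clip(a*1.3,0,255).astype('uint8'),None,fx=6,fy=6,interpolation=cv2.INTER_CUBIC))
E
```

```text
42.0 [ 0.639  -0.2     0.0438] [  3.3 -13.3  -1.4]
42.05 [ 0.6389 -0.2     0.0438] [  4.9 -13.   -0.8]
42.1 [ 0.6389 -0.2     0.0437] [  3.6 -13.6  -1.3]
42.15 [ 0.6389 -0.2     0.0438] [  5.4 -13.4  -1. ]
```

View pics/cw9.png

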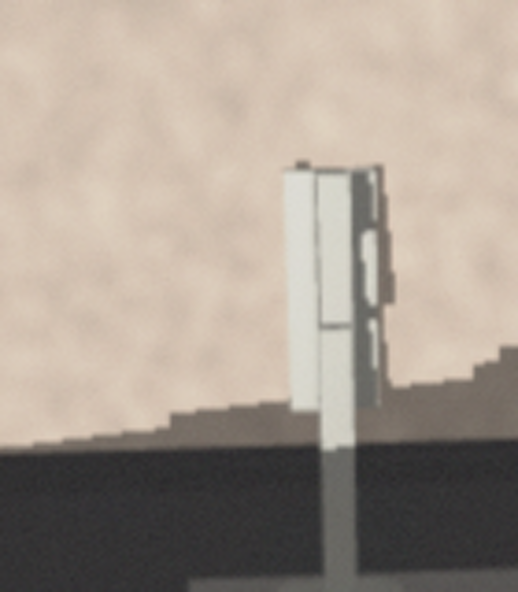

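View pics/c9.png

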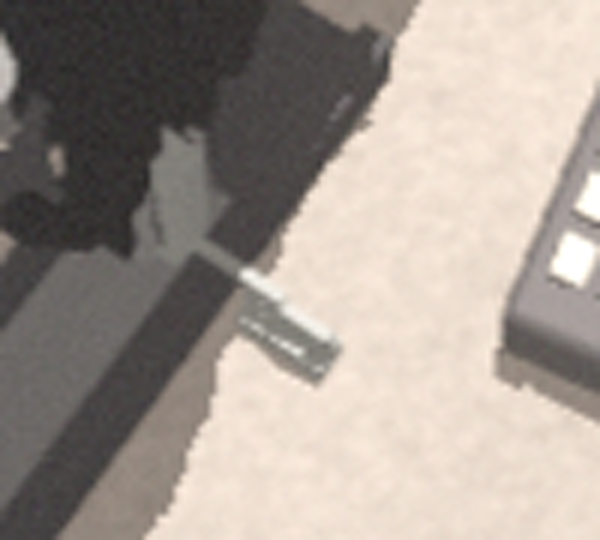

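The pointer (crop x 320–354) now lies in line with the tab's top (317–352), which is within about 0.5 mm. The pose is steady and the force is about 13 N. A last check of the carriers and of stability comes before handing in.

Run:
```python
from rig import *
import cv2,numpy as np
for i in range(10): d=snapshot("side")
s=get_state(); print(s["time_s"],np.round(s["ee_pos"],4),np.round(s["wrist_force"],1),s["gripper_width"])
a=d["img"][120:400,130:480]
cv2.imwrite("pics/c10.png",cv2.resize(np.clip(a*1.7,0,255).astype('uint8'),None,fx=2,fy=2,interpolation=cv2.INTER_CUBIC))
```

```text
42.65 [ 0.6389 -0.2     0.0438] [  5.2 -13.2  -1.2] 0.01737316902116991
```

View pics/c10.png

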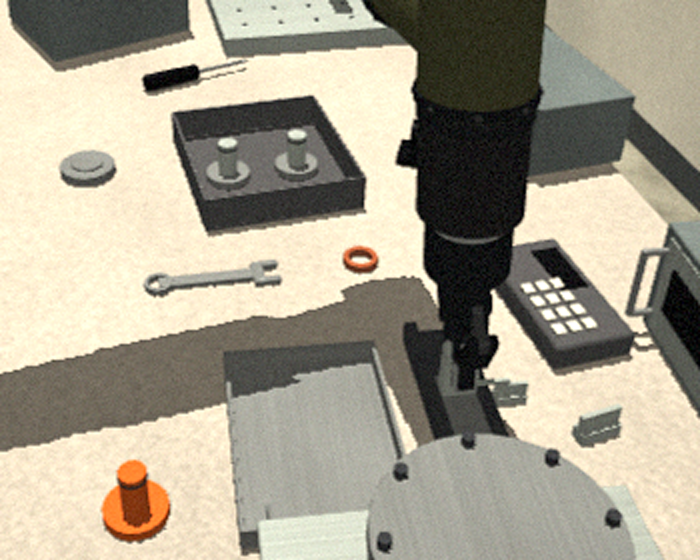

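Both carriers are upright in the tote (crop (228,160) and (297,150)), and the bystanders in view look unmoved. The hold has been steady for 0.65 s. Handing in.

```bash
python3 -c "
from rig import *
print(hand_in()); s=get_state(); print(s['time_s'],s['ee_pos'],s['wrist_force'])"
```

```text
the job is handed in; nothing more can be done
None
the job is handed in; nothing more can be done
```

I lowered both carriers into the tote and released them upright. With the tray empty, I pulled the slide to the 32 mm tab beside the guide and handed the job in at about 42.7 s, still holding the slide. No verdict is reported.

- **Pointer at the mark:** in the last wrist picture the pointer was in line with the tab, about 0.5 mm off by eye. In the scene picture it also lay along the tab.
- **Hold:** the tool did not move for 0.65 s before hand-in, with about 13 N on the wrist and the jaws at 17.4 mm on the handle.
- **Carriers and bystanders:** the last side picture showed both carriers upright in the tote. The wrench, gasket, flange, pendant, screwdriver and orange look-alike appeared unmoved. The arm hid the jar and lens mount in that picture, so they were last seen in place before the pull.
- **What disagreed or went wrong:**
  - My estimates of the pull distance ranged from 53.5 to 55 mm, so I set the final position from the wrist picture.
  - The slide crept back about 13 mm once partway through the pull, because rows without motion let the spring take it back. I fixed this with small forward offsets.
  - The tool tilted about 0.06 to 0.08 rad under the load.

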